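Charge the injector's hand pump until its indicator pin stands out

ROBOT

A 6-joint arm with a two-finger parallel gripper is mounted at the origin on a cart in front of the work surface, level with it; the furniture and walls round the work are solid. World frame = base frame: x ahead of the robot, y to its left, z up, the work surface at z = 0. Lengths are in m, angles in rad, forces in N, time in s.
With the tool pointing down it reaches from about 0.35 to 0.975 m from the base axis. Payload 4.9 kg.
Tool frame: the origin (TCP) lies between the finger pads; the fingertips stand 25 mm ahead of it and the grasp point (between the pads) lies 6 mm ahead of it (manip.tcp_to_tips is the z of the fingertips in the tool frame, in m); z points along the fingers, y is the line along which they close (so a half turn about z gives the same grasp; the last joint's range is limited). The gripper opens to 85 mm and grips with 20 to 120 N. Pads are 22 mm wide; open, the fingers measure 114 mm over their backs; the gripper's body (76 mm by 85 mm) begins 54 mm behind the grasp point. The pads swing forward as they close: fully open they stand 13 mm farther back than shut.
Start: joints at [1.112, 0.053, 1.613, -0, 1.476, -0.119], TCP at [0.208, 0.589, 0.256] pointing down, gripper open.
Joint ranges: [-3.01, 3.01], [-1.01, 2.22], [0.06, 2.58], [-1.02, 4.17], [0.09, 2.62], [-3.14, 3.14]. Speed limits (rad/s): [2.57, 2.57, 3.14, 3.14, 3.14, 3.14].

INTERFACE

Orientations are given as a unit quaternion [w, x, y, z].
In Python, from plant import manip gives the robot as it stands. The module is installed in compiled form; this text tells all that it offers.
- The arm moves only by the tool arm_command, never from a script. Its argument "moves" is a list of rows, each a list of 3 entries, a list of its own where there are three numbers: the opening, from -1 (shut) to 1 (fully open), then the shift along the tool's x, y, z in units of 0.15 m (1.0 is 0.15 m), then the turn about the tool's z in units of 2 pi rad (1.0 is 2 pi rad). A call has 1 to 20 rows; each row is the pose to reach, as a shift and turn from the pose commanded when the call began, along the tool's axes at that moment, turning the shorter way round; what a row does not reach only later rows make up. A row lasts 1/12 s, in which the tool goes at most 41.7 mm and 7.16 degrees, less where a joint would pass 70% of its speed; a pose out of reach is approached as far as the arm can. A call with a number of a shift or a turn outside -1 to 1 is refused whole. A call with a gripper value outside its range is refused whole. The fingers move at their own pace and stop on an object; the grip force is fixed at half the most. Time passes only in rows, so rows that repeat a pose let the fingers close. It gives the time, the measured TCP pose, the force, the opening and the grip force at its end, in the units of the state.
- manip.state(): the state, without advancing time (a new reading comes with each control period).
- manip.grab_frame(name): name is "scene" or "side" or "wrist"; returns a dict with "frame" (480x640x3 uint8, red, green, blue), "fx", "fy", "cx", "cy" (pixels), "R" (3x3) and "t" (3): a world point X has camera coordinates R X + t. Camera axes: x right, y down, z forward; pixel columns grow to the right and rows downward; lengths in m; the calibration is good to about 2 mm. A picture is of the moment at which its call begins. There is no depth.
- manip.job_done(): hands the job in; it is judged then, once.
Trained networks look in a picture, given as the dict that the camera call returned (one of the last four; its "shot" number tells which), for a name from the list of things; names that differ only in an ending like _2 or _b are one class to them, and where a whole thing is asked for, a point or a joint stands for the part that bears it (a point fixed in the world has none). Each returns a list of dicts, best first, with "confidence" (0 to 1); they miss things now and then, are a little off and sometimes report something else, mostly with a low value. They report only what shows in the picture. A call takes as long as a camera call.
- manip.search_frame(picture, target): "extent" ([left, top, right, bottom] in pixels, round what is visible of it).
The state is a dict: "time": time; "joint_pos": joint angles; "joint_vel": joint speeds; "joint_efforts": joint torques, N m; "tool_pos": TCP position; "tool_rot": TCP orientation; "contact_force": force on the tool from outside, world axes, zero at the start; "ft_torque": the same for the moment, N m; "gripper_width": opening from 0.0 (shut) to 1.0 (fully open); "grasp_force": force on a finger pad.
Only numpy, scipy, OpenCV 4.12 (cv2) and the standard library are available. Lean on these libraries where they do the work, as an engineer would, in place of code of your own. Each camera call takes 0.05 s, during which the arm holds its last target. There are 200 camera calls.

TASK

Charge the microinjector's oil pump, the small metal block screwed to the bench: with the fingertips, push its big spring plunger all the way down and let it come right back up, over and over, until the thin indicator pin beside it stands fully out of its collar; then leave the plunger up and back away. Only press on the plunger from above, never grip it; do not touch the pin, do not press the small relief button at the end of the block, and leave the bottle, film roll and dust cap where they stand.

Things in the scene. Friction and masses are not known exactly. Their poses are not given: they have to be found in the camera images.
- pump: The pump: grey block 56 x 128 mm, its top face 70 mm above the bench, on an aluminium base plate 94 x 150 x 8 mm screwed to the bench. Origin: centre of the plate's underside, on the bench; x across the block (brass outlet on +x), y along it, z up. On the top face, all at x = 0: plunger at y = -38 mm, pin at y = +22, relief button at y = +50.
- plunger: The plunger's black mushroom head, 44 mm across, 12 mm high, on a 14 mm steel stem; its flat top is 130 mm above the bench when up. Origin at the centre of its underside, z up. Press it from above with shut fingertips.
- plunger_top (a point): Centre of the plunger head's flat top (40 mm across). 130 mm above the bench when up, 114 mm when fully pressed.
- plunger_travel (a joint): Plunger travel (m): 0 up, 0.016 bottom. Spring 4 N at top, 8 N at bottom, up to 3 N more while driving the pin. Each stroke of 12 mm or more, then a return to within 2 mm of the top, raises the pin one ratchet step, about 6 mm (first stroke 2 to 10). Three to five strokes are needed; the last stops solid about 1 mm above the bottom: press it until solid.
- pin: The indicator pin: steel pin 9 mm across with an 11 mm cap, standing upright out of a small brass collar 22 mm across, 60 mm from the plunger's axis. Its top is 83 mm above the bench when in and 113 mm when fully out. Not to be touched. Origin 1 mm below its top, z up.
- pin_top (a point): Centre of the indicator pin's top.
- pin_travel (a joint): How far the indicator pin is out (m): 0 in, 0.030 fully out against its stop. Starts anywhere from 0 to 0.010; stays where it is between strokes.
- relief (a joint): How far the relief button is pressed (m): 0 up, 0.004 down. A small flat steel button, 13 mm across, its top 80 mm above the bench, in a steel collar 20 mm across, 88 mm from the plunger's axis. To be left alone.
- oil: Small oil bottle, 38 mm across, 84 mm high, standing loose near the pump. Origin at the centre of its underside. To be left alone.
- film: White roll of sealing film, 62 mm across, 51 mm high, standing loose near the pump. Origin at the centre of its underside. To be left alone.
- cap: Flat black dust cap, 44 mm across, 12 mm high, lying loose behind the pump. Origin at the centre of its underside. To be left alone.

How it is judged:
By the outcome, as a careful person would: the job done as asked, in the order asked, and still so for the second after the job is handed in, with the robot touching nothing.
It also fails if it takes over 48 s, if anything falls off the work surface, if the arm or the gripper's body presses on something with over 40 N, if the wrist force passes 120 N, or if a joint passes its speed limit or range.

## Working session

There is one attempt and no reset: what is moved stays moved. The work goes in short steps, Python scripts to look and compute and a tool call to move; the robot and the scene stay as the last step left them, time stands still between calls to the robot, and variables do not carry over. Pictures are saved under pics/ and viewed, at most 10 in all, crops included, and the job is handed in when it is done.

Besides the shell and the picture viewer there is one more tool, called as a command line: name --argument value ..., lists and objects as JSON in quotes. arm_command: Moves the arm, as the interface text tells. Shifts and turns lie within -1 to 1; 1 stands for 0.15 m of shift or 2 pi rad of turn. Its arguments: {"type":"object","properties":{"moves":{"type":"array"}},"required":["moves"]}

```bash
mkdir -p pics
cat > h.py <<'E'
import numpy as np, cv2
from plant import manip
def ray(p,u,v):
    R=np.array(p["R"]);t=np.array(p["t"])
    d=R.T@np.array([(u-p["cx"])/p["fx"],(v-p["cy"])/p["fy"],1]); return -R.T@t,d
def at_z(p,u,v,z):
    o,d=ray(p,u,v); return o+d*(z-o[2])/d[2]
def proj(p,X):
    c=np.array(p["R"])@np.array(X)+np.array(p["t"]); return c[0]/c[2]*p["fx"]+p["cx"],c[1]/c[2]*p["fy"]+p["cy"]
E
python3 - <<'E'
from h import *
s=manip.state();print(s)
print(manip.tcp_to_tips)
ims=[]
for n in ["scene","side","wrist"]:
    p=manip.grab_frame(n); cv2.imwrite(f"pics/{n}0.png",p["frame"][:,:,::-1])
    print(n,"cam",-np.array(p["R"]).T@np.array(p["t"]))
    for k in ["pump","plunger","pin","relief","oil","film","cap"]:
        for r in manip.search_frame(p,k)[:2]:
            e=r["extent"];print(k,round(r["confidence"],2),np.round(e),end=' ')
            if k=="plunger": print(at_z(p,(e[0]+e[2])/2,(e[1]+e[3])/2,.124),end='')
            if k=="pin": print(at_z(p,(e[0]+e[2])/2,e[1],.085),end='')
            print()
E
```

```text
{'time': 0.0, 'joint_pos': array([ 1.11201466e+00,  5.33454091e-02,  1.61430502e+00,  7.01158366e-06,
        1.47600933e+00, -1.18964109e-01]), 'joint_vel': array([ 0.00117822, -0.00023027, -0.00207799, -0.0007067 , -0.00088584,
        0.00020436]), 'joint_efforts': array([ 2.06565608e-03, -3.93680763e+01, -3.70181572e+01, -1.03229474e-04,
        6.96208430e-03, -1.53163404e-05]), 'tool_pos': array([0.20804056, 0.58874527, 0.25506349]), 'tool_rot': array([-2.97775413e-04,  1.69092680e-01,  9.85599613e-01, -9.89734178e-04]), 'contact_force': array([-0.72947637, -0.30770186, -0.44795207]), 'ft_torque': array([-0.00994588, -0.02736387,  0.03134033]), 'grasp_force': 0.0, 'gripper_width': 1.0001437701964868}
0.025
scene cam [ 0.12276369 -0.59700229  0.6443718 ]
pump 0.75 [250. 263. 347. 350.] 
plunger 0.83 [302. 262. 327. 290.] [ 0.50651398 -0.17329606  0.124     ]
relief 0.61 [271. 268. 280. 275.] 
relief 0.53 [301. 264. 324. 290.] 
oil 0.65 [241. 246. 264. 293.] 
film 0.59 [341. 326. 348. 365.] 
cap 0.89 [332. 283. 353. 297.] 
side cam [0.10893364 0.53569595 0.44306292]
pump 0.72 [327. 221. 398. 318.] 
plunger 0.5 [363. 224. 383. 246.] [ 0.49520599 -0.14025967  0.124     ]
oil 0.6 [327. 278. 347. 326.] 
film 0.97 [380. 240. 406. 276.] 
cap 0.74 [320. 264. 336. 281.] 
cap 0.72 [324. 279. 347. 327.] 
wrist cam [0.13681049 0.61533994 0.3743674 ]
```

Run:
```python
import cv2,numpy as np
a=cv2.imread("pics/scene0.png")[230:380,210:380];b=cv2.imread("pics/side0.png")[205:335,290:430]
a=cv2.resize(a,(400,353),interpolation=2);b=cv2.resize(b,(380,353),interpolation=2)
cv2.imwrite("pics/c0.png",np.hstack([a,b]))
```

```text
(no output)
```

View pics/c0.png

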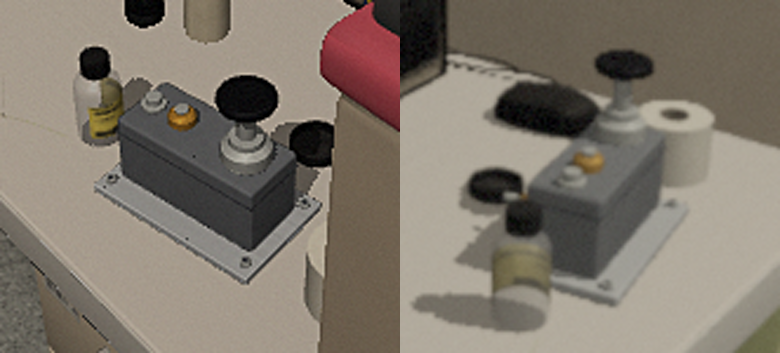

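The crop shows the head at scene px ≈(315,272) and side px ≈(372,229). The pin's brass collar is at (288,278) and (359,263), and the relief button at (275,272) and (353,270). A red and beige thing stands nearby, so I'll triangulate and check the full view.

```bash
python3 - <<'E'
from h import *
a=manip.grab_frame("scene");b=manip.grab_frame("side")
def tri(pa,pb):
    o1,d1=ray(a,*pa);o2,d2=ray(b,*pb);d1/=np.linalg.norm(d1);d2/=np.linalg.norm(d2)
    s=np.linalg.lstsq(np.c_[d1,-d2],o2-o1,rcond=None)[0]
    return (o1+d1*s[0]+o2+d2*s[1])/2, np.linalg.norm(o1+d1*s[0]-o2-d2*s[1])
for n,pa,pb,z in [("head",(315,272.5),(372.5,229.3),.124),("pin",(287.8,278),(359.3,263.2),.08),("relief",(275,271.6),(352.6,270.2),.077)]:
    print(n,tri(pa,pb),at_z(a,*pa,z),at_z(b,*pb,z))
E
python3 -c "
import cv2,numpy as np
cv2.imwrite('pics/f0.png',cv2.resize(np.hstack([cv2.imread('pics/scene0.png'),cv2.imread('pics/side0.png')]),(800,300),interpolation=3))"
```

```text
head (array([ 0.51319651, -0.16770344,  0.12359041]), np.float64(0.0012069064441116487)) [ 0.51363504 -0.16763726  0.124     ] [ 0.51172966 -0.16600252  0.124     ]
pin (array([ 0.50310655, -0.1084183 ,  0.07623981]), np.float64(0.002538915309954019)) [ 0.50209268 -0.11082804  0.08      ] [ 0.49725755 -0.10059437  0.08      ]
relief (array([ 0.49827339, -0.07890525,  0.07449791]), np.float64(0.002007444288580872)) [ 0.49780938 -0.08049812  0.077     ] [ 0.49420643 -0.07382118  0.077     ]
```

View pics/f0.png

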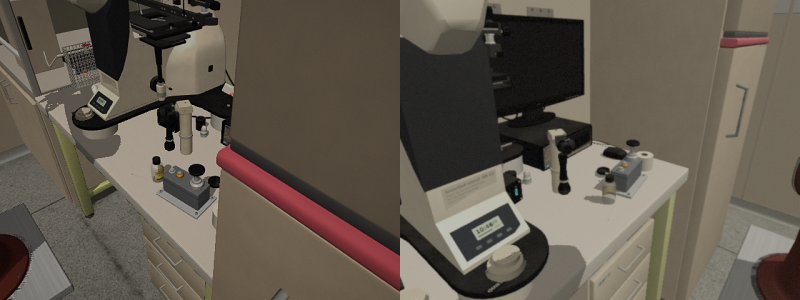

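The pump stands by the right-hand cabinet wall, with a microscope and a micromanipulator along the way. I'll locate those before moving.

Run:
```python
from h import *
a=manip.grab_frame("scene");b=manip.grab_frame("side");w=manip.grab_frame("wrist")
def tri(pa,pb):
    o1,d1=ray(a,*pa);o2,d2=ray(b,*pb);d1/=np.linalg.norm(d1);d2/=np.linalg.norm(d2)
    s=np.linalg.lstsq(np.c_[d1,-d2],o2-o1,rcond=None)[0]
    return np.round((o1+d1*s[0]+o2+d2*s[1])/2,3), np.linalg.norm(o1+d1*s[0]-o2-d2*s[1])
print("manip top",tri((298,165),(251,212)),"base",at_z(a,298,243,0),at_z(b,256,308,0))
print("ms disc",[at_z(b,u,v,.02) for u,v in [(95,470),(230,420),(160,395)]], "scene", [at_z(a,u,v,.02) for u,v in [(125,185),(155,210),(220,165)]])
print("cab bottom/bench edge corners", at_z(a,350,250,.0))
p=manip.grab_frame("wrist")
S=cv2.resize(b["frame"],(400,300)); 
cv2.imwrite("pics/g0.png",np.vstack([np.hstack([w["frame"][::2,::2],b["frame"][::2,::2]]),np.hstack([a["frame"][:240,:320],b["frame"][:240,60:380]])])[:,:,::-1])
print("base frame robot q",manip.state()["time"])
for q in [(.35,.2,.3),(.42,0,.3),(.3,.4,.25),(.51,-.17,.2)]: print(q,proj(a,q),proj(b,q))
```

```text
manip top (array([0.645, 0.029, 0.185]), np.float64(0.006739032543266237)) base [0.64273847 0.02940487 0.        ] [0.62882823 0.04118745 0.        ]
ms disc [array([0.50651367, 0.40710249, 0.02      ]), array([0.44562547, 0.26825836, 0.02      ]), array([0.55043056, 0.29629505, 0.02      ])] scene [array([0.45792958, 0.46181252, 0.02      ]), array([0.46163428, 0.31575527, 0.02      ]), array([0.68617762, 0.39403625, 0.02      ])]
cab bottom/bench edge corners [ 0.70976323 -0.0614133   0.        ]
base frame robot q 1.5
(0.35, 0.2, 0.3) (np.float64(92.45942629193306), np.float64(124.72950609546211)) (np.float64(330.81881794656874), np.float64(208.48582064256698))
(0.42, 0, 0.3) (np.float64(193.42028390323492), np.float64(155.29237247516613)) (np.float64(374.90175496299094), np.float64(161.95498885532544))
(0.3, 0.4, 0.25) (np.float64(31.1278261641246), np.float64(122.53668404595041)) (np.float64(206.1090252722439), np.float64(379.01763801288655))
(0.51, -0.17, 0.2) (np.float64(314.6356544667053), np.float64(236.7412497978439)) (np.float64(376.979149579972), np.float64(191.38353338137642))
```

View pics/g0.png

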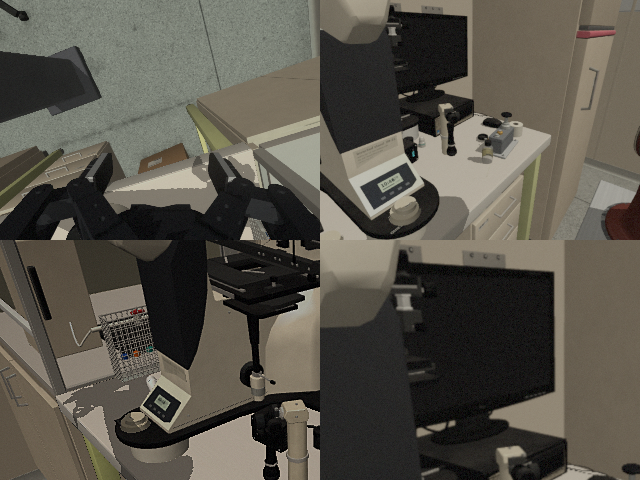

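arm_command --moves '[[-1,[0,-0.3,0],0],[-1,[0,-0.6,0],0],[-1,[0,-0.8,0],0],[-1,[0,-1,0],0],[-1,[0,-1,0],0]]'

```text
time: 1.92
tool_pos: [0.1565, 0.4441, 0.2552]
tool_rot: [-0.0, 0.169, 0.986, -0.001]
contact_force: [-0.1, 1.1, -0.3]
gripper_width: 0.298
grasp_force: 0.0
```

arm_command --moves '[[-1,[-0.15,-0.17,0],0],[-1,[-0.3,-0.34,0],0],[-1,[-0.49,-0.55,0],0],[-1,[-0.49,-0.55,0],0]]'

```text
time: 2.25
tool_pos: [0.2021, 0.342, 0.2565]
tool_rot: [0.001, 0.172, 0.985, -0.0]
contact_force: [-0.3, -0.0, -0.4]
gripper_width: 0.002
grasp_force: 0.0
```

arm_command --moves '[[-1,[-0.25,-0.11,0],0],[-1,[-0.5,-0.22,0],0],[-1,[-0.75,-0.33,0],0],[-1,[-0.75,-0.33,0],0]]'

```text
time: 2.58
tool_pos: [0.2941, 0.2575, 0.2569]
tool_rot: [0.002, 0.174, 0.985, -0.0]
contact_force: [0.2, 0.4, -0.1]
gripper_width: 0.002
grasp_force: 0.0
```

arm_command --moves '[[-1,[-0.2,-0.17,0],0],[-1,[-0.4,-0.34,0],0],[-1,[-0.6,-0.5,0],0],[-1,[-0.7,-0.6,0],0],[-1,[-0.7,-0.6,0],0]]'

```text
time: 3.0
tool_pos: [0.3604, 0.1392, 0.2567]
tool_rot: [0.001, 0.172, 0.985, -0.0]
contact_force: [-0.1, 0.2, -0.3]
gripper_width: -0.002
grasp_force: 0.0
```

arm_command --moves '[[-1,[-0.2,-0.2,0],0],[-1,[-0.4,-0.4,0],0],[-1,[-0.6,-0.6,0],0],[-1,[-0.69,-0.75,0],0],[-1,[-0.69,-0.75,0],0]]'

```text
time: 3.42
tool_pos: [0.4201, -0.002, 0.2566]
tool_rot: [0.0, 0.172, 0.985, -0.001]
contact_force: [-1.2, 0.5, 0.1]
gripper_width: 0.001
grasp_force: 0.0
```

arm_command --moves '[[-1,[-0.2,-0.22,0],0],[-1,[-0.4,-0.44,0],0],[-1,[-0.6,-0.7,0],0],[-1,[-0.6,-0.7,0],0],[-1,[-0.6,-0.7,0],0]]'

```text
time: 3.83
tool_pos: [0.4696, -0.1292, 0.2562]
tool_rot: [-0.0, 0.17, 0.985, 0.0]
contact_force: [-0.5, 0.7, 1.0]
gripper_width: 0.002
grasp_force: 0.0
```

Run:
```python
from h import *
s=manip.state();print(s["time"],s["tool_pos"],s["tool_rot"],s["contact_force"])
ps={}
for n in ["wrist","side"]:
    p=manip.grab_frame(n);ps[n]=p;cv2.imwrite(f"pics/{n}1.png",p["frame"][:,:,::-1])
    for k in ["plunger","pin","relief"]:
        for r in manip.search_frame(p,k)[:1]:
            e=r["extent"];u,v=(e[0]+e[2])/2,(e[1]+e[3])/2
            print(n,k,round(r["confidence"],2),np.round(e),at_z(p,u,v,{"plunger":.126,"pin":.085,"relief":.08}[k]))
b=ps["side"]["frame"][205:335,290:430]
cv2.imwrite("pics/d1.png",np.hstack([cv2.resize(ps["wrist"]["frame"],(480,360)),cv2.resize(b,(320,297)) if 0 else cv2.resize(b,(320,360))])[:,:,::-1])
```

```text
3.8333 [ 0.4696455  -0.1292213   0.25623776] [-2.21591946e-04  1.70396559e-01  9.85375527e-01  1.84098443e-04] [-0.5199874   0.70300114  0.96185746]
wrist plunger 0.89 [270. 279. 317. 324.] [ 0.51201803 -0.16706745  0.126     ]
wrist pin 0.59 [345. 300. 364. 329.] [ 0.5642129  -0.12635602  0.085     ]
wrist relief 0.66 [373. 229. 388. 248.] [ 0.49927674 -0.07937534  0.08      ]
side plunger 0.67 [361. 224. 383. 248.] [ 0.49261006 -0.13269585  0.126     ]
side relief 0.55 [361. 224. 384. 246.] [ 0.55062168 -0.23495762  0.08      ]
```

View pics/d1.png

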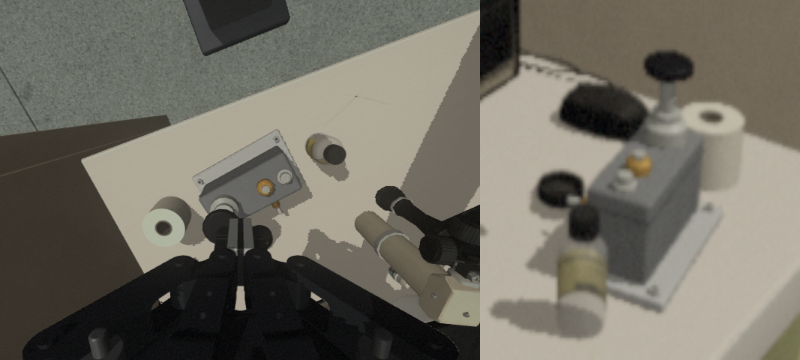

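The wrist view shows the head at about (297,300) full-res, which agrees with triangulation at (0.513,-0.167). I'll go above it and descend to just over the top.

arm_command --moves '[[-1,[-0.18,-0.07,0],0],[-1,[-0.36,-0.145,0.1],0],[-1,[-0.36,-0.145,0.3],0],[-1,[-0.36,-0.145,0.5],0],[-1,[-0.36,-0.145,0.64],0],[-1,[-0.36,-0.145,0.64],0],[-1,[-0.36,-0.145,0.64],0],[-1,[-0.36,-0.145,0.64],0]]'

```text
time: 4.9
tool_pos: [0.513, -0.1665, 0.1621]
tool_rot: [0.001, 0.169, 0.986, -0.0]
contact_force: [-0.1, -0.1, 0.4]
gripper_width: 0.004
grasp_force: 0.0
```

Run:
```python
from h import *
s=manip.state();print(s["time"],s["tool_pos"],s["contact_force"])
p=manip.grab_frame("side");q=manip.grab_frame("scene");w=manip.grab_frame("wrist")
f=lambda p,x,y,m:cv2.resize(p["frame"][y:y+m,x:x+m],(266,400),interpolation=2) if 0 else cv2.resize(p["frame"][y:y+m,x:x+m],(266,266),interpolation=2)
cv2.imwrite("pics/e1.png",np.hstack([f(p,310,180,120),f(q,240,200,120),f(w,200,180,240)])[:,:,::-1])
```

```text
4.9 [ 0.51304198 -0.16654079  0.16209169] [-0.13305288 -0.10673515  0.44463599]
```

View pics/e1.png

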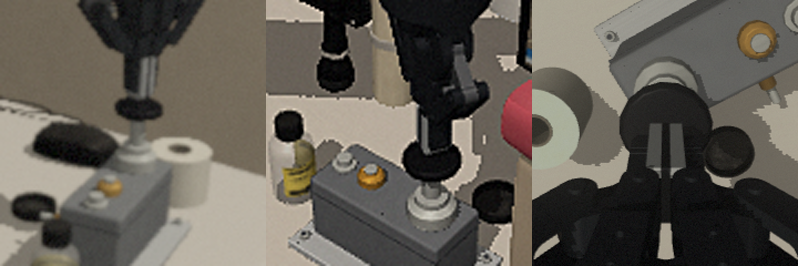

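The fingertips are centred just above the head in all three views, so I'll make the first stroke.

arm_command --moves '[[-1,[0,0,0.04],0],[-1,[0,0,0.07],0],[-1,[0,0,0.1],0],[-1,[0,0,0.13],0],[-1,[0,0,0.15],0],[-1,[0,0,0.15],0],[-1,[0,0,0.15],0],[-1,[0,0,0.15],0]]'

```text
time: 5.72
tool_pos: [0.5135, -0.1671, 0.1395]
tool_rot: [0.002, 0.169, 0.986, -0.0]
contact_force: [0.8, 1.3, 7.7]
gripper_width: -0.001
grasp_force: 3.4
```

arm_command --moves '[[-1,[0,0,0.007],0],[-1,[0,0,0.014],0],[-1,[0,0,0.014],0],[-1,[0,0,0.014],0]]'

```text
time: 6.05
tool_pos: [0.5136, -0.1671, 0.139]
tool_rot: [0.001, 0.169, 0.986, -0.0]
contact_force: [-3.0, 1.8, 14.8]
gripper_width: -0.001
grasp_force: 7.1
```

It's on the bottom stop (15 N). I'll let it come up and look at the pin.

arm_command --moves '[[-1,[0,0,-0.04],0],[-1,[0,0,-0.08],0],[-1,[0,0,-0.12],0],[-1,[0,0,-0.164],0],[-1,[0,0,-0.164],0],[-1,[0,0,-0.164],0],[-1,[0,0,-0.164],0]]'

```text
time: 6.63
tool_pos: [0.5114, -0.1661, 0.1591]
tool_rot: [-0.001, 0.169, 0.986, 0.0]
contact_force: [-0.6, 0.1, -0.9]
gripper_width: -0.001
grasp_force: 0.0
```

```bash
cat > look.py <<'E'
from h import *
import sys
s=manip.state();print(s["time"],s["tool_pos"],s["contact_force"])
p=manip.grab_frame("side");q=manip.grab_frame("scene");w=manip.grab_frame("wrist")
f=lambda p,x,y,m:cv2.resize(p["frame"][y:y+m,x:x+m],(266,266),interpolation=2)
cv2.imwrite(sys.argv[1],np.hstack([f(p,310,190,90),f(q,245,220,90),f(w,200,180,240)])[:,:,::-1])
for n,c in [("side",p),("scene",q)]:
    # expected image rows of pin top for heights (pin at .503,-.1085)
    print(n,[tuple(np.round(proj(c,(.5025,-.1085,z)),1)) for z in (.083,.093,.103,.113)])
    for r in manip.search_frame(c,"pin")[:2]: print(r["confidence"],np.round(r["extent"],1))
    for r in manip.search_frame(c,"plunger")[:1]: print("pl",r["confidence"],np.round(r["extent"],1))
E
python3 look.py pics/s1.png
```

```text
6.6333 [ 0.5114401  -0.16613337  0.15906052] [-0.58934888  0.11954098 -0.90455608]
side [(np.float64(359.3), np.float64(259.5)), (np.float64(359.6), np.float64(254.7)), (np.float64(359.9), np.float64(249.8)), (np.float64(360.2), np.float64(244.9))]
pl 0.49 [362.5 225.4 383.6 247.3]
scene [(np.float64(287.1), np.float64(275.9)), (np.float64(286.9), np.float64(271.6)), (np.float64(286.7), np.float64(267.2)), (np.float64(286.6), np.float64(262.7))]
pl 0.85 [301.8 266.  326.  291.9]
```

View pics/s1.png

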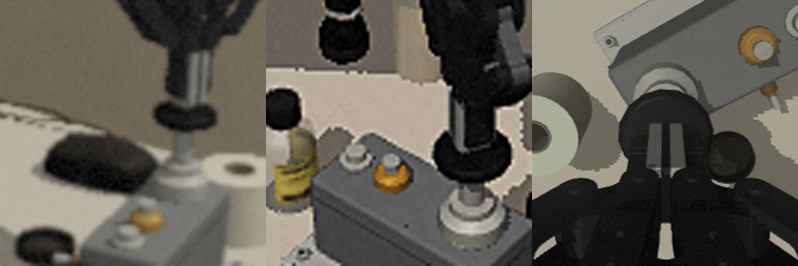

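The pin is now slightly out, at about 86-88 mm (side row ≈259, scene row ≈273.5). I'll do more strokes.

arm_command --moves '[[-1,[0,0,0.05],0],[-1,[0,0,0.09],0],[-1,[0,0,0.13],0],[-1,[0,0,0.164],0],[-1,[0,0,0.164],0],[-1,[0,0,0.164],0],[-1,[0,0,0.164],0],[-1,[0,0,0.12],0],[-1,[0,0,0.08],0],[-1,[0,0,0.04],0],[-1,[0,0,0],0],[-1,[0,0,0],0],[-1,[0,0,0],0],[-1,[0,0,0],0]]'

```text
time: 8.15
tool_pos: [0.5115, -0.1662, 0.1591]
tool_rot: [-0.001, 0.169, 0.986, 0.0]
contact_force: [0.2, -0.1, 0.7]
gripper_width: -0.001
grasp_force: 0.0
```

arm_command --moves '[[-1,[0,0,0.05],0],[-1,[0,0,0.09],0],[-1,[0,0,0.13],0],[-1,[0,0,0.164],0],[-1,[0,0,0.164],0],[-1,[0,0,0.164],0],[-1,[0,0,0.164],0],[-1,[0,0,0.12],0],[-1,[0,0,0.08],0],[-1,[0,0,0.04],0],[-1,[0,0,0],0],[-1,[0,0,0],0],[-1,[0,0,0],0],[-1,[0,0,0],0]]'

```text
time: 9.32
tool_pos: [0.5116, -0.1662, 0.1591]
tool_rot: [-0.001, 0.169, 0.986, 0.0]
contact_force: [0.2, -0.7, -0.3]
gripper_width: -0.0
grasp_force: 0.0
```

```bash
python3 look.py pics/s2.png
```

```text
9.3167 [ 0.51161535 -0.16622043  0.1591197 ] [ 0.24960923 -0.74387919 -0.30092938]
side [(np.float64(359.3), np.float64(259.5)), (np.float64(359.6), np.float64(254.7)), (np.float64(359.9), np.float64(249.8)), (np.float64(360.2), np.float64(244.9))]
0.44 [361.2 251.8 362.8 263.2]
pl 0.74 [365.  227.4 383.2 250.5]
scene [(np.float64(287.1), np.float64(275.9)), (np.float64(286.9), np.float64(271.6)), (np.float64(286.7), np.float64(267.2)), (np.float64(286.6), np.float64(262.7))]
0.47 [332.7 281.9 354.  298.8]
pl 0.81 [299.8 266.7 324.7 290.5]
```

View pics/s2.png

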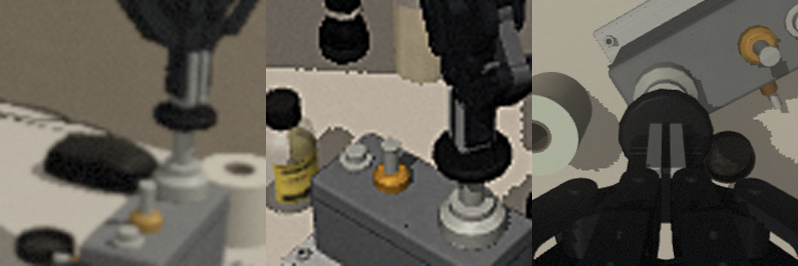

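The pin top is at about 100 mm (side row ≈252, scene row ≈267.5), so about two strokes remain.

arm_command --moves '[[-1,[0,0,0.05],0],[-1,[0,0,0.09],0],[-1,[0,0,0.13],0],[-1,[0,0,0.164],0],[-1,[0,0,0.164],0],[-1,[0,0,0.164],0],[-1,[0,0,0.164],0],[-1,[0,0,0.12],0],[-1,[0,0,0.08],0],[-1,[0,0,0.04],0],[-1,[0,0,0],0],[-1,[0,0,0],0],[-1,[0,0,0],0],[-1,[0,0,0],0]]'

```text
time: 10.83
tool_pos: [0.5115, -0.1662, 0.159]
tool_rot: [-0.001, 0.169, 0.986, 0.0]
contact_force: [-0.5, -0.6, -0.6]
gripper_width: -0.005
grasp_force: 0.0
```

arm_command --moves '[[-1,[0,0,0.05],0],[-1,[0,0,0.09],0],[-1,[0,0,0.13],0],[-1,[0,0,0.164],0],[-1,[0,0,0.164],0],[-1,[0,0,0.164],0],[-1,[0,0,0.164],0]]'

```text
time: 11.42
tool_pos: [0.5127, -0.1667, 0.1389]
tool_rot: [-0.0, 0.169, 0.986, -0.0]
contact_force: [-8.4, 5.0, 20.2]
gripper_width: 0.002
grasp_force: 10.1
```

arm_command --moves '[[-1,[0,0,0.005],0],[-1,[0,0,0.01],0],[-1,[0,0,0.01],0],[-1,[0,0,0.01],0]]'

```text
time: 11.75
tool_pos: [0.5128, -0.1667, 0.1389]
tool_rot: [-0.0, 0.169, 0.986, -0.0]
contact_force: [-10.8, 5.6, 28.1]
gripper_width: -0.002
grasp_force: 13.5
```

arm_command --moves '[[-1,[0,0,-0.05],0],[-1,[0,0,-0.09],0],[-1,[0,0,-0.13],0],[-1,[0,0,-0.174],0],[-1,[0,0,-0.174],0],[-1,[0,0,-0.174],0],[-1,[0,0,-0.174],0]]'

```text
time: 12.33
tool_pos: [0.5116, -0.1662, 0.159]
tool_rot: [-0.001, 0.169, 0.986, 0.0]
contact_force: [0.8, -0.6, 0.3]
gripper_width: 0.004
grasp_force: 0.0
```

```bash
python3 look.py pics/s3.png
```

```text
12.3333 [ 0.51162625 -0.16622231  0.15902023] [ 0.84497622 -0.57229983  0.26237559]
side [(np.float64(359.3), np.float64(259.5)), (np.float64(359.6), np.float64(254.7)), (np.float64(359.9), np.float64(249.8)), (np.float64(360.2), np.float64(244.9))]
0.41 [358.6 243.  364.  261.1]
pl 0.57 [363.9 226.2 382.  244.7]
scene [(np.float64(287.1), np.float64(275.9)), (np.float64(286.9), np.float64(271.6)), (np.float64(286.7), np.float64(267.2)), (np.float64(286.6), np.float64(262.7))]
0.56 [284.3 261.1 293.9 278. ]
pl 0.88 [303.7 265.7 325.7 288. ]
```

View pics/s3.png

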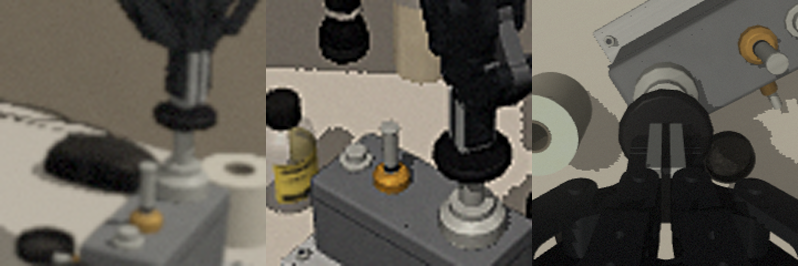

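The pin top is at about 113 mm (side row ≈245, scene row ≈262). The last stroke did not stop visibly short of the bottom, so the pin may still be just below its stop. I'll press once more to check.

arm_command --moves '[[-1,[0,0,0.05],0],[-1,[0,0,0.09],0],[-1,[0,0,0.13],0],[-1,[0,0,0.15],0],[-1,[0,0,0.15],0],[-1,[0,0,0.15],0],[-1,[0,0,0.15],0]]'

```text
time: 13.27
tool_pos: [0.5133, -0.167, 0.1395]
tool_rot: [0.001, 0.169, 0.986, -0.0]
contact_force: [-1.5, 0.9, 8.6]
gripper_width: 0.002
grasp_force: 4.4
```

arm_command --moves '[[-1,[0,0,0.01],0],[-1,[0,0,0.02],0],[-1,[0,0,0.02],0],[-1,[0,0,0.02],0],[-1,[0,0,0.02],0]]'

```text
time: 13.68
tool_pos: [0.5134, -0.1671, 0.1389]
tool_rot: [0.001, 0.169, 0.986, -0.0]
contact_force: [-7.9, 3.6, 19.9]
gripper_width: -0.001
grasp_force: 10.3
```

arm_command --moves '[[-1,[0,0,-0.05],0],[-1,[0,0,-0.09],0],[-1,[0,0,-0.13],0],[-1,[0,0,-0.17],0],[-1,[0,0,-0.17],0],[-1,[0,0,-0.17],0],[-1,[0,0,-0.17],0]]'

```text
time: 14.27
tool_pos: [0.5115, -0.1662, 0.159]
tool_rot: [-0.001, 0.169, 0.986, 0.0]
contact_force: [-1.2, 0.5, -0.2]
gripper_width: -0.0
grasp_force: 0.0
```

```bash
python3 look.py pics/s4.png
python3 - <<'E'
import cv2
a=cv2.imread("pics/s3.png",0);b=cv2.imread("pics/s4.png",0)
for x,y0,y1 in [(148,150,190),(391,110,150)]:
    print(a[y0:y1:3,x],b[y0:y1:3,x])
E
```

```text
14.2667 [ 0.51152832 -0.16616464  0.15899506] [-1.24309335  0.48947986 -0.19192382]
side [(np.float64(359.3), np.float64(259.5)), (np.float64(359.6), np.float64(254.7)), (np.float64(359.9), np.float64(249.8)), (np.float64(360.2), np.float64(244.9))]
0.51 [358.4 243.3 364.4 262.6]
pl 0.84 [361.7 224.8 382.2 246.9]
scene [(np.float64(287.1), np.float64(275.9)), (np.float64(286.9), np.float64(271.6)), (np.float64(286.7), np.float64(267.2)), (np.float64(286.6), np.float64(262.7))]
0.39 [303.5 261.9 326.5 288.2]
pl 0.73 [301.1 266.2 325.3 289.1]
[129  79  48  68 123 153 139 110 102 107 111 112 114 114] [130  77  47  70 123 151 139 112 103 108 112 113 115 115]
[173 175 175 149 134 143 146 160 101 104 105 103 108 108] [175 172 179 148 136 139 146 163  99 100 105 108 107 106]
```

The extra full stroke left the pin's image unchanged, so it's against its stop. I'll back away upward and toward the base.

arm_command --moves '[[-1,[0,0,-0.2],0],[-1,[0,0,-0.4],0],[-1,[0,0,-0.65],0],[-1,[0.15,0.1,-0.7],0],[-1,[0.35,0.15,-0.7],0],[-1,[0.36,0.15,-0.7],0],[-1,[0.36,0.15,-0.7],0],[-1,[0.36,0.15,-0.7],0]]'

```text
time: 15.28
tool_pos: [0.469, -0.1275, 0.2652]
tool_rot: [0.0, 0.169, 0.986, -0.0]
contact_force: [0.1, -0.6, 0.4]
gripper_width: -0.0
grasp_force: 0.0
```

```bash
python3 look.py pics/s5.png
```

```text
15.2833 [ 0.46902503 -0.12747404  0.26517632] [ 0.0585794  -0.58422107  0.37144547]
side [(np.float64(359.3), np.float64(259.5)), (np.float64(359.6), np.float64(254.7)), (np.float64(359.9), np.float64(249.8)), (np.float64(360.2), np.float64(244.9))]
0.62 [358.1 242.4 362.1 260.9]
0.58 [317.9 262.4 336.9 277.5]
pl 0.62 [360.4 221.3 382.  247. ]
scene [(np.float64(287.1), np.float64(275.9)), (np.float64(286.9), np.float64(271.6)), (np.float64(286.7), np.float64(267.2)), (np.float64(286.6), np.float64(262.7))]
0.48 [284.5 260.8 292.6 277.6]
pl 0.94 [302.3 261.5 325.8 289.3]
```

View pics/s5.png

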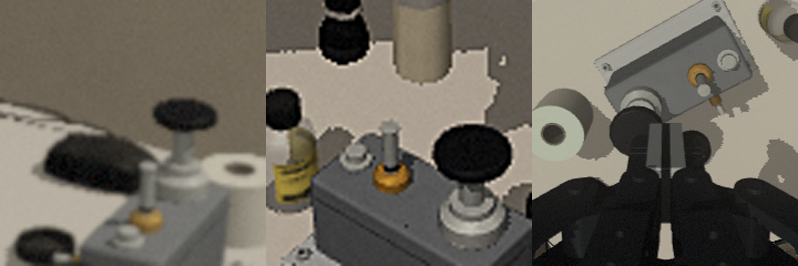

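The plunger is up, the pin stands out with its top at about 113 mm, and the arm is clear.

```bash
python3 -c "
from plant import manip
print(manip.job_done())"
```

```text
the job is handed in; nothing more can be done
None
```

The oil pump is charged and the job is handed in: after six full strokes (the last one only to check) the indicator pin stands fully out (top about 113 mm), the plunger is back up, and the arm is clear of everything.

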